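# Square up and close a stack of eyelet cases

### The arm

A 6-joint arm with a two-finger parallel gripper is mounted at the origin on the work surface. World frame = base frame: x ahead of the robot, y to its left, z up, the work surface at z = 0. Lengths are in mm, angles in rad, forces in N, time in s.
With the tool pointing down it reaches from about 275 to 825 mm from the base axis. Payload 5.2 kg.
Tool frame: the origin (TCP) lies at the very end of the fingers, on their centre line; the grasp point (between the pads) lies 19 mm behind it; z points along the fingers, y is the direction in which the jaws open and shut (so a half turn about z gives the same grasp; the last joint's range is limited). The gripper opens to 93 mm and grips with 3 to 60 N. Pads are 15 mm wide; open, the fingers measure 128 mm over their backs; the gripper's body (75 mm by 188 mm) begins 65 mm behind the grasp point.
Start: joints at [1.131, 0.259, 1.535, -0, 1.348, -0.203], TCP at [129.003, 534.661, 195.553] pointing down, gripper open.
Joint ranges: [-3.14, 3.14], [-0.91, 2.08], [0.19, 2.58], [-1.22, 4.36], [0.22, 2.71], [-3.12, 3.12]. Speed limits (rad/s): [2.57, 2.57, 3.14, 3.14, 3.14, 3.14].

### API

Orientations are given as [roll, pitch, yaw] about the fixed x, y, z axes, in that order (R = Rz(yaw) Ry(pitch) Rx(roll)).
In Python, from bench import robot gives the robot as it stands. The module is installed in compiled form; this text tells all that it offers. Calls block until the motion is done:
- robot.move_ptp(position, orientation): joint-space move of the TCP to a pose.
- robot.move_linear(position, ori=None, speed=150, f_stop=None): straight line of the TCP; ori=None keeps the orientation; speed is the mean speed in mm/s. With f_stop (N) it stops when the force on the tool has changed by that much, and returns True; else False.
- robot.move_j(angles): joint-space move.
- robot.move_gripper(opening): opening from 0.0 (shut) to 1.0 (fully open); the grip force is fixed at half the most; returns when the fingers have stopped.
- robot.sleep(seconds).
- robot.inverse_kinematics(position, orientation): joint angles nearest the present ones, or None.
- robot.get_image(name): name is "scene" or "top" or "wrist"; returns a dict with "img" (480x640x3 uint8, blue, green, red), "fovy" (degrees; the focal length in pixels is half the picture's height over the tangent of half this angle, whatever the lens; pixels are square), "cx", "cy" (the principal point, pixels), "eye" and "orientation" of the camera in the world. Camera axes: x right, y down, z forward; pixel columns grow to the right and rows downward; lengths in mm; the calibration is good to about 2 mm. The wrist camera is an equidistant fisheye: a pixel r from the principal point sees the ray r / f radians off the axis. A picture is of the moment at which its call begins. There is no depth.
A pose or a line that the arm cannot do raises robot.MotionError and nothing moves.
- robot.hand_in(): hands the job in, once; it reports no verdict.
Readings, each from a call of its own:
- robot.current_t(): time.
- robot.current_qpos(): joint angles.
- robot.current_joint_vel(): joint speeds.
- robot.current_joint_efforts(): joint torques, N m.
- robot.current_tcp_pos(): TCP position.
- robot.current_eef_rot(): TCP orientation.
- robot.current_contact_force(): force on the tool from outside, world axes, zero at the start.
- robot.current_ft_torque(): the same for the moment, N m.
- robot.current_gripper_width(): opening from 0.0 (shut) to 1.0 (fully open).
Only numpy, scipy, OpenCV 4.12 (cv2) and the standard library are available. Lean on these libraries where they do the work, as an engineer would, in place of code of your own. Each camera call takes 0.05 s, during which the arm holds its last target. There are 200 camera calls.

### The job

The blue eyelet case was left crooked on the grey one that is screwed to the bench: nudge it square, chamfered corners over chamfered corners, until its skirt drops over the raised panel below and it sits down level. Then lower the red cover onto the blue case the same way round, without dropping it, and press it down until its catches give and it sits fully down all round. Leave the cup, ink jar, rotary cutter and tape roll where they are.

Things in the scene. Friction and masses are not known exactly. Their poses are not given: they have to be found in the camera images.
- base_case: Grey closed case fixed to the bench. Outline 100 (x) by 140 mm (y); both corners at its +y end have 16 mm 45 degree chamfers, those at -y are square. Body 26 mm high; on it a clear raised panel 10 mm high (top at 36 mm) with the same outline 4.5 mm farther in (91 x 131 mm). Origin: centre of the outline, on the bench, z up. Two 3 mm high screw ears stick out 10 mm at the foot of the -y end.
- case: Blue case, loose, 0.28 to 0.56 kg, outline and chamfers as the grey one; too wide to grip. Lower 8 mm: open skirt 3 mm thick, 1.5 mm play round the panel below; body up to 26 mm, clear panel to 36 mm. Origin: outline centre at the skirt's lower edge. Home: 28 mm above base_case's origin. Starts about 8 to 15 mm off towards base +y, up to 8 mm in x, 0.15 rad turned: skirt partly on the grey panel, tilted.
- cover: Red cover, loose on the bench, 0.16 to 0.26 kg, same outline and chamfers (+y end), skirt 8 mm deep, 3 mm thick, 1.5 mm play round the blue case's panel; flat top 13 mm above the skirt's lower edge. Black grip rib 24 mm wide (x), 80 mm long (y), 13 to 36 mm up. Origin: centre of the outline at the skirt's lower edge, z up. Home when 28 mm above the blue case's origin, its underside on the panel.
- base_key (a point): Point 70 mm along +y and 28 mm up from the grey case's origin: over the middle of its chamfered short side, 2 mm above the shoulder (home leaves an even 2 mm gap under the blue skirt).
- case_bottom_key (a point): Middle of the blue case's chamfered short side at the skirt's lower edge, 70 mm along +y from its origin; meets base_key when home. Pushed back towards the centre, one side of the skirt slides off the panel and drops; up to 3 mm farther on the side being pushed comes up against the panel as a firm stop.
- case_key (a point): Point 70 mm along +y and 28 mm up from the blue case's origin: over the middle of its chamfered short side, 2 mm above the shoulder.
- cover_key (a point): Middle of the cover's chamfered short side at the skirt's lower edge, 70 mm along +y from its origin; meets case_key when home. Inside the middle of each short side is a sprung catch (a ramp, up to 3 mm proud): the cover's weight does not close it and it stops a few mm high; pressed on the grip with 5 to 12 N it goes down and stays.
- cup: bystander: white paper cup, 80 mm across, 110 mm tall, origin at the centre of its foot
- ink_jar: bystander: white ink jar with black cap, 72 mm across, 85 mm tall, origin at the centre of its foot
- cutter: bystander: rotary cutter lying flat, black and orange handle with a round 45 mm blade, 145 mm long, up to 18 mm high; origin on the bench, 35 mm from the middle of the handle towards the blade (its +x)
- tape_roll: bystander: yellow roll of tape lying flat, 100 mm across, 25 mm high, origin at its centre on the bench
There are look-alikes about, which are no part of the job. Of the things like the base_case, leave any that is pink; of the rest the larger one is meant.

How it is judged (in metres and radians):
On the way, in this order (a step that is already met when the one before it is completed fails the run):
1. the blue case is square and home on the grey case (z of case in the frame of base_case below 0.03 m and horizontal distance between case and base_case below 0.004 m and distance between case_bottom_key and base_key below 0.005 m and angle between case's own z axis and vertical below 0.02 rad), for 0.2 s.
2. the red cover is pressed home on the blue case (z of cover in the frame of case below 0.03 m and horizontal distance between cover and case below 0.004 m and distance between cover_key and case_key below 0.005 m and angle between cover's own z axis and vertical below 0.02 rad), for 0.2 s.
At the end, for the whole second after the job is handed in: Blue case home on the grey one and red cover home on the blue case, chamfered ends together: each fully down within 2 mm (origin 28 mm above the one below), within 4 mm of centre, its key mark within 5 mm of the one below, tilted under 0.02 rad, at rest (all of step 1 and all of step 2 and z of case in the frame of base_case above 0.025 m and z of cover in the frame of case above 0.025 m and linear speed of each of cover, case below 0.01 m/s); the robot touches nothing.
It fails at once if the cover is dropped onto the stack (over 0.5 m/s there while not held) (horizontal distance between cover and base_case below 0.05 m and linear speed of cover above 0.5 m/s and contact force between the fingers and cover below 0.2 N).
It fails at once if the cup is moved more than 30 mm (distance of cup from where it was at the start of the episode above 0.03 m).
It fails at once if the ink jar is moved more than 30 mm (distance of ink_jar from where it was at the start of the episode above 0.03 m).
It fails at once if the rotary cutter is moved more than 30 mm (distance of cutter from where it was at the start of the episode above 0.03 m).
It fails at once if the tape roll is moved more than 30 mm (distance of tape_roll from where it was at the start of the episode above 0.03 m).
It also fails if it takes over 72 s, if anything falls off the work surface, if the arm or the gripper's body presses on something with over 40 N, if the wrist force passes 120 N, or if a joint passes its speed limit or range.

## Working session

There is one attempt and no reset: what is moved stays moved. The work goes in short steps, each a Python script; the robot and the scene stay as the last script left them, time stands still between calls to the robot, and variables do not carry over. Pictures are saved under pics/ and viewed, about 8 in all and at most 12, crops included, and the job is handed in when it is done.

```bash
mkdir -p pics; cat > h.py <<'E'
import numpy as np, cv2
from bench import robot
from scipy.spatial.transform import Rotation as Ro
def cam(n,f=None):
    d=robot.get_image(n)
    if f: cv2.imwrite('pics/'+f,d['img'])
    return d
def Rm(o):
    o=np.array(o,float)
    return o if o.shape==(3,3) else Ro.from_euler('xyz',o).as_matrix()
def ray(d,u,v,fish=False):
    f=240/np.tan(np.radians(d['fovy'])/2)
    a=np.array([u-d['cx'],v-d['cy']],float)
    if fish:
        r=np.hypot(*a)+1e-9; c=np.array([*(a/r*np.sin(r/f)),np.cos(r/f)])
    else: c=np.array([*(a/f),1.])
    return Rm(d['orientation'])@c
def onz(d,u,v,z,fish=False):
    r=ray(d,u,v,fish); e=np.array(d['eye']); return e+r*(z-e[2])/r[2]
def proj(d,p,fish=False):
    f=240/np.tan(np.radians(d['fovy'])/2)
    c=Rm(d['orientation']).T@(np.array(p,float)-np.array(d['eye']))
    if fish:
        th=np.arctan2(np.hypot(c[0],c[1]),c[2]); s=f*th/np.hypot(c[0],c[1])
    else: s=f/c[2]
    return d['cx']+s*c[0],d['cy']+s*c[1]
E
python3 - <<'E'
from h import *
for n in ('top','scene'):
    d=cam(n,n+'0.png'); print(n,{k:v for k,v in d.items() if k!='img'})
print(robot.current_t(), robot.current_eef_rot())
a=cv2.imread('pics/top0.png')
E
```

```text
top {'fovy': 55.5883624569414, 'cx': 333.32105827690526, 'cy': 239.24353472144267, 'eye': array([ 452.61507476,    1.64414837, 1336.04722053]), 'orientation': array([-3.07562639,  0.00965383, -1.56655144])}
scene {'fovy': 55.63539947952528, 'cx': 314.76024670207454, 'cy': 242.5589085619181, 'eye': array([1000.46553921, -400.59738732, 1032.99870781]), 'orientation': array([-2.57380483,  0.00311129,  0.88403505])}
0.1 [-3.13999251e+00 -2.89435427e-04  2.90479872e+00]
```

View pics/top0.png

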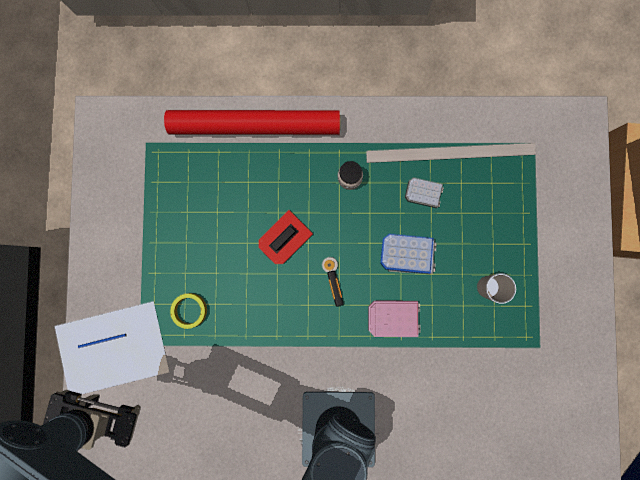

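View pics/scene0.png

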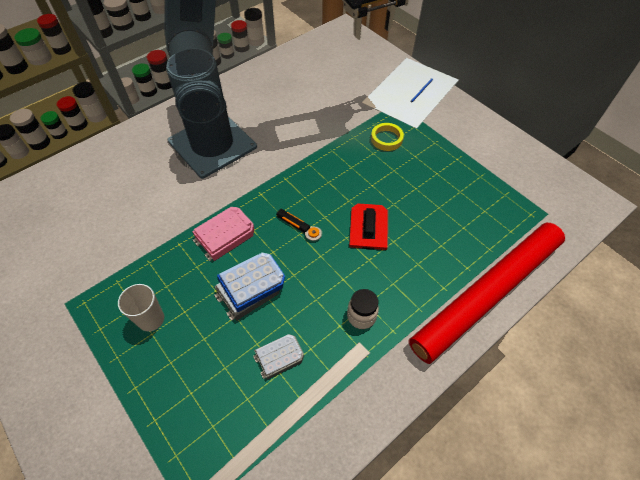

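The picture shows the blue-on-grey stack at top (408,253), with its chamfers at the left, which is world +y. Three things could be confused with the grey case:
- The small grey case at (424,192) is smaller, so I leave it.
- The pink case at (394,319) is to be left.
- The large grey one under the blue case at (408,253) is the one meant.

For the cover, the red cover with the rib is at (286,238) and the red roll at (252,122) is not it. Next I'll take close wrist views of both.

```bash
python3 - <<'E'
from h import *
d=cam('top')
print('stack',onz(d,408,253,60),'cover',onz(d,286,238,20),'cutter',onz(d,330,265,10),onz(d,338,303,10),'cup',onz(d,502,289,110),'jar',onz(d,350,173,85),'pink',onz(d,394,319,30))
p=onz(d,408,253,60)
robot.move_ptp([p[0]-0,p[1],300],[np.pi,0,np.pi/2]); 
w=cam('wrist','w1.png'); print(robot.current_t(),robot.current_qpos(),{k:v for k,v in w.items() if k!='img'})
E
```

```text
stack [ 499.03331857 -194.86158084   60.        ] cover [542.62464647 151.98457653  20.        ] cutter [465.06286681  24.15781271  10.        ] [355.44096741   0.50212814  10.        ] cup [ 402.05408085 -437.11658029  110.        ] jar [719.90549243 -31.50527262  85.        ] pink [ 312.59862773 -158.57863946   30.        ]
3.1 [-5.79312013e-01  1.84058889e-01  1.37966850e+00  2.05244586e-04
  1.57805050e+00 -5.80559477e-01] {'fovy': 65.70646984690485, 'cx': 320.90091031483803, 'cy': 238.02953926434796, 'eye': array([ 499.65659006, -114.64314794,  488.57385632]), 'orientation': array([2.85316273e+00, 4.62482768e-04, 1.58543146e-03])}
```

View pics/w1.png

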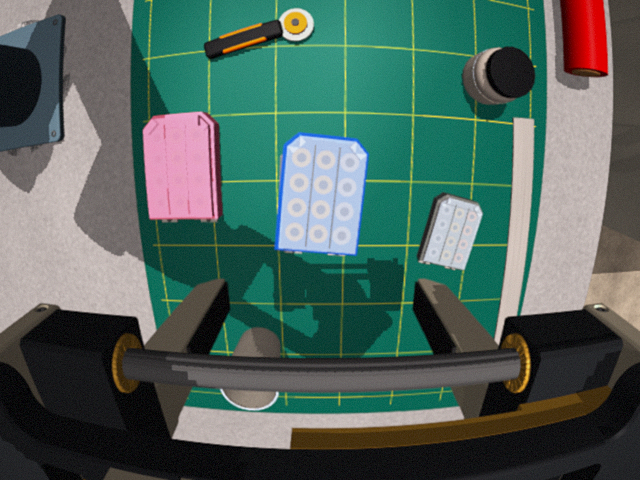

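The wrist view shows the blue case at (322,195) with its chamfers up (+y), the pink case at (182,168), and the small grey one at (452,232). I'll take two nearer views: one from above, and one from the -y end to see the grey corners and ears.

```bash
python3 - <<'E'
from h import *
import pickle
robot.move_ptp([500,-285,140],[np.pi,0,np.pi/2]); A=cam('wrist','wA.png')
robot.move_ptp([500,-275,140],[np.pi,0,-np.pi/2]); B=cam('wrist','wB.png')
pickle.dump((A,B),open('AB.pkl','wb'))
print(robot.current_t(),robot.current_qpos(),A['eye'],B['eye'])
a=A['img'][60:360,150:500]; b=B['img'][60:360,150:500]
cv2.imwrite('pics/AB.png',cv2.resize(np.hstack([a,b]),None,fx=1.14,fy=1.14))
o=[]
for i in (A['img'][40:340,120:520],B['img'][40:340,120:520]): o.append(cv2.resize(i,None,fx=2,fy=2,interpolation=cv2.INTER_CUBIC))
cv2.imwrite('pics/A2.png',o[0]);cv2.imwrite('pics/B2.png',o[1])
E
```

```text
6.6167 [-6.98223923e-01  3.37286917e-01  1.56612670e+00  1.45459990e-05
  1.23806329e+00  2.44302978e+00] [ 501.03182727 -205.38212286  329.6307194 ] [ 500.56942024 -354.49054278  328.72835144]
```

View pics/A2.png

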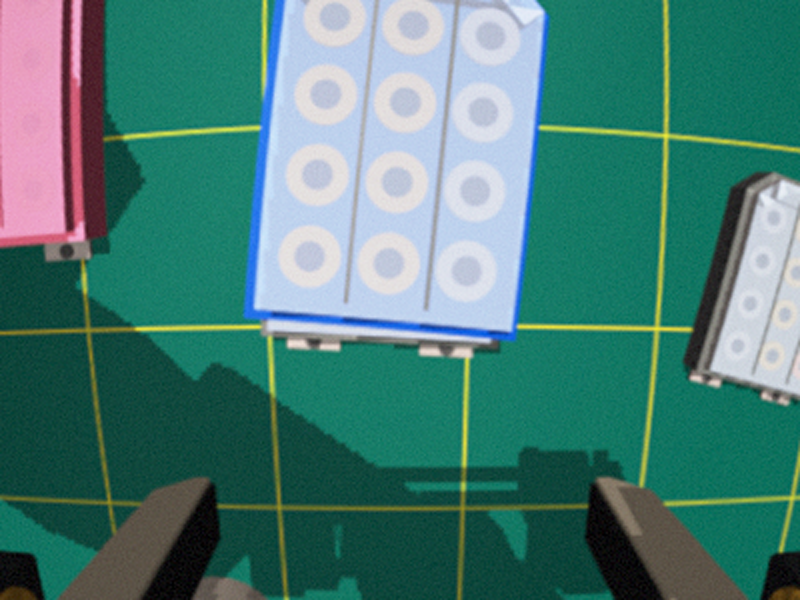

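View pics/B2.png

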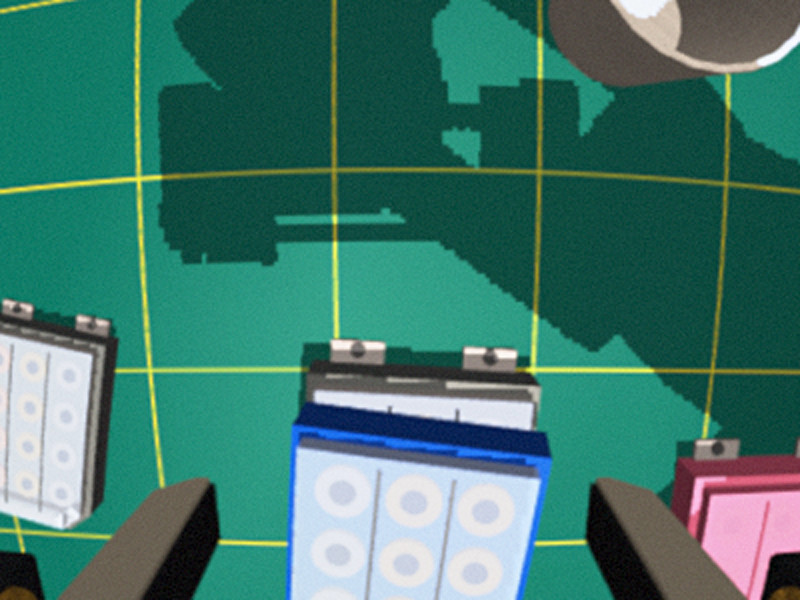

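View A (above) shows the blue body corners at crop (247,318), (514,338) and (545,12). View B (from -y) shows the grey ears at (357,349) and (489,357), and the grey body's -y edge at about (308,370) to (540,380). I'll compute both poses from these.

```bash
cat >> h.py <<'E'
def blue(d):
    hsv=cv2.cvtColor(d['img'],cv2.COLOR_BGR2HSV)
    m=cv2.inRange(hsv,(100,150,60),(125,255,255))
    cs,_=cv2.findContours(cv2.morphologyEx(m,cv2.MORPH_CLOSE,np.ones((5,5))),cv2.RETR_EXTERNAL,cv2.CHAIN_APPROX_NONE)
    return cv2.convexHull(max(cs,key=cv2.contourArea))[:,0]
def fitcase(d,zf,fish=True):
    """outline hull at heights zf(y) -> polygon corners in world"""
    h=blue(d); P=np.array([onz(d,u,v,zf,fish)[:2] for u,v in h],np.float32)
    return cv2.approxPolyDP(P.reshape(-1,1,2),4,True)[:,0]
E
python3 - <<'E'
from h import *
import pickle
A,B=pickle.load(open('AB.pkl','rb'))
g=lambda c:(120+c[0]/2,40+c[1]/2)
for z,pts in ((3,[(357,349),(489,357)]),(3,[(330,341),(517,347)]),(26,[(308,375),(540,386)]),(26,[(308,362),(540,374)])):
    P=[onz(B,*g(c),z,True)[:2] for c in pts]; e=P[0]-P[1]
    print('B',z,P,np.hypot(*e),np.arctan2(e[1],e[0]))
P=[onz(A,*g(c),3,True)[:2] for c in ((314,343),(446,350))];print('ears A',P)
for z in (54,62): 
    p=fitcase(A,z); print(z,p.round(1).tolist())
    print(np.linalg.norm(p-np.roll(p,-1,0),axis=1).round(1))
S=cam('scene'); 
c=S['img'][230:330,195:305]; cv2.imwrite('pics/s2.png',cv2.resize(c,None,fx=6,fy=6,interpolation=cv2.INTER_CUBIC))
b=B['img'][200:260,255:405]; cv2.imwrite('pics/B3.png',cv2.resize(b,None,fx=5,fy=5,interpolation=cv2.INTER_CUBIC))
E
```

```text
B 3 [array([ 520.56700002, -279.54073167]), array([ 460.93507324, -275.93811661])] 59.74065221110181 -0.060340857682928226
B 3 [array([ 532.69112102, -283.26726555]), array([ 448.26537333, -280.66917593])] 84.4657145919368 -0.0307639554107994
B 26 [array([ 540.16033561, -273.59844925]), array([ 441.22822167, -268.84825435])] 99.04608785823854 -0.04797784434849148
B 26 [array([ 539.97624874, -279.27495162]), array([ 441.50387967, -274.16480173])] 98.60487362462776 -0.05184774264717989
ears A [array([ 461.65336884, -277.58329391]), array([ 521.26217431, -280.89262021])]
54 [[473.29998779296875, -114.5999984741211], [555.0999755859375, -141.3000030517578], [543.4000244140625, -265.1000061035156], [441.0, -255.5], [454.8999938964844, -129.89999389648438]]
[ 86.  124.3 102.8 126.4  23.9]
62 [[474.1000061035156, -117.19999694824219], [553.5, -143.10000610351562], [542.0999755859375, -263.29998779296875], [442.79998779296875, -254.10000610351562], [456.20001220703125, -132.10000610351562]]
[ 83.5 120.7  99.8 122.7  23.2]
```

View pics/B3.png

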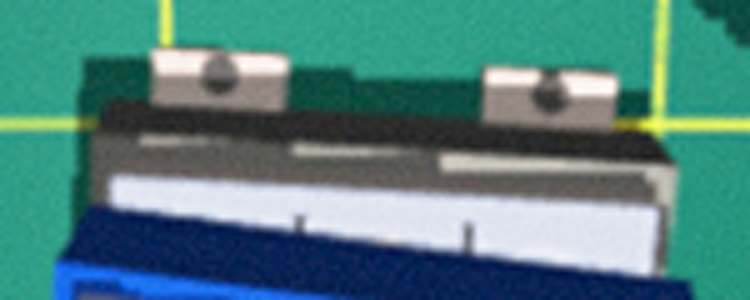

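Estimated poses:
- **Base:** origin near (494.7, -202), yaw -0.053. The edge width came out at 99 against 100, and the ears agree.
- **Blue case:** offset (+3.6, +13.2) mm in the base frame, turned about -0.04 further. The edge width came out at 99.8 against 100.

I'll push from +x with both fingers to square it, then from +y.

```bash
cat >> h.py <<'E'
BO=np.array([494.7,-202.]); BY=-0.053
def bw(x,y,z): c,s=np.cos(BY),np.sin(BY); return [BO[0]+c*x-s*y,BO[1]+s*x+c*y,z]
def wb(p): c,s=np.cos(BY),np.sin(BY); x,y=np.array(p[:2])-BO; return np.array([c*x+s*y,-s*x+c*y])
def rd(t=''): print(t,'t%.1f'%robot.current_t(),'tcp_b',wb(robot.current_tcp_pos()).round(2),round(robot.current_tcp_pos()[2],1),'F',np.round(robot.current_contact_force(),1))
E
python3 - <<'E'
from h import *
o=[np.pi,0,BY]
robot.move_ptp(bw(90,10,130),o); robot.move_gripper(0.9)
robot.move_linear(bw(90,10,31),speed=120); rd('down')
print(robot.move_linear(bw(58,10,31),speed=25,f_stop=1.5)); rd('contact')
for x in (60,57.5):
    if wb(robot.current_tcp_pos())[0]>x+.3:
        print(robot.move_linear(bw(x,10,31),speed=15,f_stop=15)); rd(x)
w=cam('wrist','x1.png'); s=cam('scene')
cv2.imwrite('pics/x1s.png',np.hstack([cv2.resize(w['img'],(640,480))[:, :]]))
E
```

```text
down t9.3 tcp_b [90.66  9.7 ] 31.8 F [-0.2 -0.5  0. ]
True
contact t10.4 tcp_b [60.23 10.14] 30.9 F [ 1.   0.6 -0.6]
False
57.5 t10.7 tcp_b [58.13  9.9 ] 31.5 F [2.2 0.9 4.6]
```

View pics/x1.png

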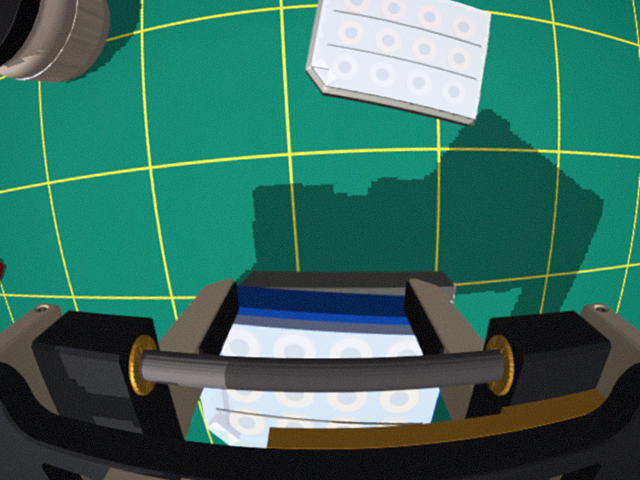

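The fingers are now on the +x face at a light 2 N, and the case still looks tilted. I'll back off, re-measure from over the case, and then push from +y with the camera above the case.

```bash
cat >> h.py <<'E'
def caseb(d,z,fish=True):
    p=np.array([wb(q) for q in fitcase(d,z,fish)]).round(1); print(z,p.tolist(),np.linalg.norm(p-np.roll(p,-1,0),axis=1).round(1)); return p
E
python3 - <<'E'
from h import *
robot.move_linear(bw(75,10,31),speed=100)
robot.move_linear(bw(75,10,130),speed=200)
o=[np.pi,0,BY-np.pi/2]
robot.move_ptp(bw(0,115,140),o); robot.move_gripper(0.3)
w=cam('wrist','y0.png'); caseb(w,62); caseb(w,54); print(blue(w).min(0),blue(w).max(0),w['eye'])
rd()
E
```

```text
62 [[47.8, -58.2], [-51.4, -54.6], [-45.4, 67.2], [-30.3, 81.4], [36.0, 79.2], [50.4, 64.2]] [ 99.3 121.9  20.7  66.3  20.8 122.4]
54 [[49.2, -61.0], [-53.0, -57.3], [-46.8, 68.1], [-31.3, 82.8], [37.1, 80.5], [51.9, 65.1]] [102.3 125.6  21.4  68.4  21.4 126.1]
[251   6] [393 195] [ 497.08793002 -166.58013867  328.60487764]
 t14.3 tcp_b [-1.0000e-02  1.1499e+02] 140.0 F [-0.5  0.1 -0.1]
```

```bash
python3 - <<'E'
from h import *
robot.move_linear(bw(1.5,112,31),speed=150); rd('down')
print(robot.move_linear(bw(1.5,82,31),speed=40,f_stop=1.5)); rd('contact')
for y in (84,81,79,78):
    if wb(robot.current_tcp_pos())[1]>y+.5:
        r=robot.move_linear(bw(1.5,y,31),speed=20,f_stop=12); rd((y,r))
        if r: break
w=cam('wrist','y1.png')
E
```

```text
down t15.2 tcp_b [  2.12 111.8 ] 31.6 F [ 0.9  0.4 -0.3]
True
contact t15.8 tcp_b [ 1.25 86.79] 30.8 F [0.5 0.1 0.4]
(84, False) t16.1 tcp_b [ 1.17 84.17] 30.8 F [-1.   1.4 -0.9]
(81, False) t16.4 tcp_b [ 1.23 81.12] 30.9 F [-1.5  2.5  0.1]
(79, False) t16.7 tcp_b [ 1.54 78.83] 31.0 F [-1.5  1.6 -0.7]
(78, False) t16.9 tcp_b [ 2.27 77.3 ] 31.3 F [-0.7  1.2  0.7]
```

View pics/y1.png

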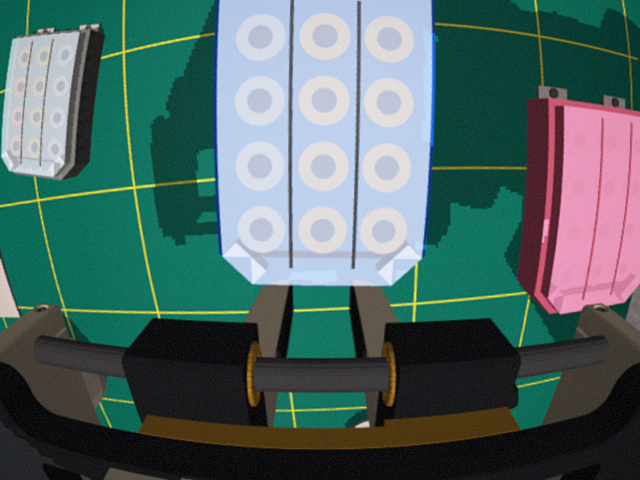

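Contact came at 86.8 with the face at about 82, so the finger's half width is about 4.5 mm and roughly 2.5 to 3 mm is left. The picture shows both fingers on the short side. I'll continue.

```bash
python3 - <<'E'
from h import *
for y in (76,75,74.2):
    r=robot.move_linear(bw(1.5,y,31),speed=15,f_stop=10); rd((y,r))
    if r: break
robot.move_linear(bw(1.5,95,31),speed=100); robot.move_linear(bw(0,115,140),speed=200)
w=cam('wrist','y2.png'); caseb(w,54); caseb(w,58); rd()
i=w['img'][0:300,160:480]; cv2.imwrite('pics/y2c.png',cv2.resize(i,None,fx=2,fy=2,interpolation=cv2.INTER_CUBIC))
E
```

```text
(76, False) t17.3 tcp_b [ 1.83 75.78] 31.2 F [0.5 0.2 1.4]
(75, False) t17.5 tcp_b [ 1.66 75.15] 31.2 F [0.6 2.6 3.2]
(74.2, False) t17.8 tcp_b [ 1.54 74.4 ] 31.2 F [0.5 3.5 5.9]
54 [[-48.5, -66.7], [-46.3, 55.9], [-31.6, 69.7], [35.9, 68.9], [51.4, 53.6], [50.6, -66.8]] [122.6  20.2  67.5  21.8 120.4  99.1]
58 [[-47.8, -65.2], [-45.7, 55.6], [-31.2, 69.2], [35.4, 68.4], [50.6, 53.3], [49.9, -65.3]] [120.8  19.9  66.6  21.4 118.6  97.7]
 t18.9 tcp_b [ -1.   114.95] 138.5 F [ 0.7 -0.  -0.2]
```

View pics/y2c.png

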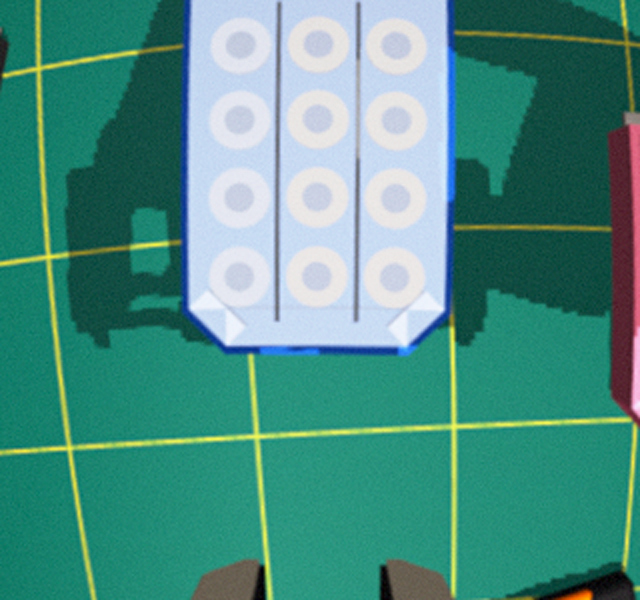

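The case now measures 99.1 and 67.5 mm across its ends at z = 54, against 100 and 68, so both ends are at home height. I'll check the seam from the -y end and the scene camera in one montage, and view the cover as well.

```bash
cat >> h.py <<'E'
def red(d,z,fish=True):
    hsv=cv2.cvtColor(d['img'],cv2.COLOR_BGR2HSV)
    m=cv2.inRange(hsv,(0,150,60),(8,255,255))|cv2.inRange(hsv,(172,150,60),(180,255,255))
    cs,_=cv2.findContours(cv2.morphologyEx(m,cv2.MORPH_CLOSE,np.ones((5,5))),cv2.RETR_EXTERNAL,cv2.CHAIN_APPROX_NONE)
    out=[]
    for c in cs:
        if cv2.contourArea(c)<1500: continue
        h=cv2.convexHull(c)[:,0]; P=np.array([onz(d,u,v,z,fish)[:2] for u,v in h],np.float32)
        p=cv2.approxPolyDP(P.reshape(-1,1,2),4,True)[:,0]; out.append(p)
        print('red',z,p.round(1).tolist(),np.linalg.norm(p-np.roll(p,-1,0),axis=1).round(1))
    return out
E
python3 - <<'E'
from h import *
import pickle
robot.move_ptp([500,-255,140],[np.pi,0,-np.pi/2]); B=cam('wrist'); S=cam('scene')
b=B['img'][180:310,240:420]; s=S['img'][235:335,200:300]
cv2.imwrite('pics/chk.png',np.hstack([cv2.resize(b,(554,400),interpolation=cv2.INTER_CUBIC),cv2.resize(s,(246,246),interpolation=cv2.INTER_CUBIC).__class__((400,246,3),dtype=np.uint8)*0+cv2.copyMakeBorder(cv2.resize(s,(246,246)),0,154,0,0,cv2.BORDER_CONSTANT)]))
robot.move_gripper(1.0)
robot.move_ptp([542,152-80,200],[np.pi,0,np.pi/2]); W=cam('wrist','c1.png'); print(W['eye'],robot.current_t())
red(W,13); red(W,0)
pickle.dump((B,S,W),open('c.pkl','wb'))
E
```

```text
[542.63548385 151.19485142 388.49873585] 23.0583
red 13 [[516.7999877929688, 234.39999389648438], [539.5999755859375, 234.0], [626.5999755859375, 148.5], [558.9000244140625, 78.30000305175781], [470.1000061035156, 163.5], [469.29998779296875, 186.1999969482422]] [ 22.8 122.   97.6 123.1  22.7  67.6]
red 13 [[955.5, 370.1000061035156], [955.5, -13.300000190734863], [950.2999877929688, -23.600000381469727], [931.7000122070312, -25.600000381469727], [877.0999755859375, -13.899999618530273], [856.2999877929688, -3.200000047683716], [854.7000122070312, 332.29998779296875], [857.2999877929688, 340.0]] [383.4  11.5  18.7  55.9  23.4 335.6   8.  102.7]
red 0 [[515.9000244140625, 237.1999969482422], [539.5, 236.89999389648438], [629.5999755859375, 148.39999389648438], [559.5, 75.69999694824219], [467.6000061035156, 164.0], [466.79998779296875, 187.39999389648438]] [ 23.6 126.2 101.  127.4  23.4  70. ]
red 0 [[969.7999877929688, 377.6000061035156], [969.7000122070312, -19.0], [964.4000244140625, -29.700000762939453], [945.2000122070312, -31.700000762939453], [888.7000122070312, -19.600000381469727], [867.0999755859375, -8.600000381469727], [865.5, 338.6000061035156], [868.2000122070312, 346.5]] [396.6  11.9  19.3  57.8  24.2 347.2   8.3 106.3]
```

View pics/chk.png

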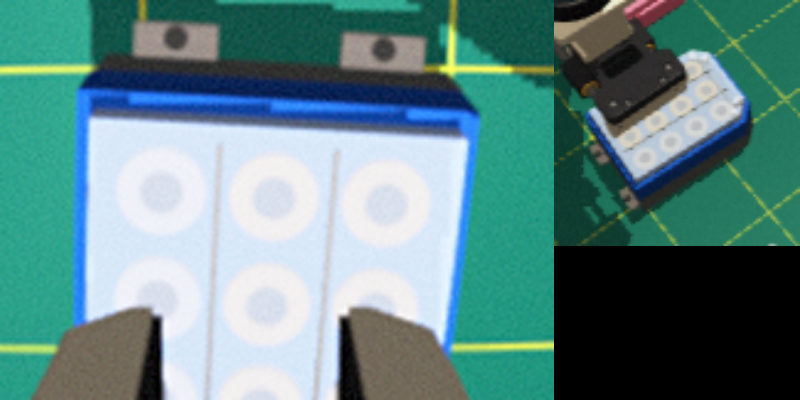

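The seam is even and the blue case sits square and level on the grey one. Before placing, I'll measure the case from two opposite wrist yaws so camera bias cancels, and cross-check the cover in the top view.

```bash
cat >> h.py <<'E'
def pose(p):
    """6-gon (any order, convex) -> centre,yaw; chamfers are the two short edges at +y"""
    n=len(p); L=np.linalg.norm(p-np.roll(p,-1,0),axis=1)
    i=[k for k in range(n) if L[k]<30 and L[(k+2)%n]<30][0]
    q=[p[(i+k)%n] for k in range(n)]  # 0-1 chamfer,1-2 flat,2-3 chamfer,3-4 side,4-5 end,5-0 side
    a=(q[1]+q[2])/2; b=(q[4]+q[5])/2; m=(q[0]+q[3])/2
    d=(a-b)/np.linalg.norm(a-b); return (a+b)/2,np.arctan2(-d[0],d[1]),np.linalg.norm(a-b)
E
python3 - <<'E'
from h import *
T=cam('top')
for p in red(T,13,False):
    if len(p)==6: print('cover top',pose(p))
r=[]
for s in (1,-1):
    robot.move_ptp(bw(0,-78*s,230),[np.pi,0,BY+s*np.pi/2]); w=cam('wrist'); 
    p=fitcase(w,54); print(p.round(1).tolist(),np.linalg.norm(p-np.roll(p,-1,0),axis=1).round(1)); print(pose(p)); 
    if s==1:
        pass
print(robot.current_t())
E
```

```text
red 13 [[860.9000244140625, -0.699999988079071], [851.9000244140625, 2.299999952316284], [854.2999877929688, 506.8999938964844], [872.4000244140625, 516.4000244140625], [908.7999877929688, 520.4000244140625], [924.0, 508.8999938964844], [921.4000244140625, 2.5]] [  9.5 504.6  20.5  36.6  19.1 506.4  60.5]
[[534.5999755859375, -134.60000610351562], [549.2999877929688, -151.0], [541.9000244140625, -274.5], [442.6000061035156, -268.29998779296875], [449.8999938964844, -144.89999389648438], [471.1000061035156, -130.5]] [ 22.1 123.7  99.4 123.6  25.6  63.6]
(array([ 497.5436, -201.9487], dtype=float32), np.float32(-0.07586302), np.float32(139.27063))
[[443.1000061035156, -268.79998779296875], [450.1000061035156, -145.5], [465.6000061035156, -130.89999389648438], [535.5, -135.60000610351562], [549.4000244140625, -151.6999969482422], [541.5, -275.1000061035156]] [123.6  21.3  70.   21.3 123.6  98.6]
(array([ 496.4395 , -202.61263], dtype=float32), np.float32(-0.05974085), np.float32(138.94841))
27.4
```

The two views agree within about 0.7 mm: the case centre is (496.4, -202.3) with yaw -0.060. The cover is at (542.9, 161.9) with yaw 0.80. I'll grasp the rib across its width, after a quick top-camera check.

```bash
sed -i 's/<1500/<500/' h.py; python3 - <<'E'
from h import *
T=cam('top')
for p in red(T,13,False):
    if p[:,0].max()<700: print('cover top',p.mean(0))
c=np.array([542.9,161.85]); o=[np.pi,0,0.80+np.pi/2]
robot.move_ptp([*c,110],o); robot.move_gripper(0.6)
print(robot.move_linear([*c,16],speed=90,f_stop=4)); rd('down'); print(robot.current_tcp_pos())
robot.move_gripper(0.0); print('w',robot.current_gripper_width()*93,robot.current_tcp_pos()); 
f0=np.array(robot.current_contact_force())
robot.move_linear([*c,60],speed=80); robot.sleep(.2); print('dF',robot.current_contact_force()-f0)
print('w',robot.current_gripper_width()*93,robot.current_t())
robot.move_linear([*c,200],speed=200)
S=cam('scene','g.png'); T=cam('top','gt.png'); W=cam('wrist','gw.png')
E
```

```text
red 13 [[625.2999877929688, 144.89999389648438], [555.0999755859375, 77.0], [473.20001220703125, 157.8000030517578], [470.20001220703125, 184.0], [516.5, 231.1999969482422], [539.9000244140625, 231.60000610351562]] [ 97.7 115.   26.3  66.2  23.4 121.7]
red 13 [[857.9000244140625, -0.699999988079071], [851.9000244140625, 2.299999952316284], [854.2999877929688, 506.8999938964844], [872.4000244140625, 516.4000244140625], [908.7999877929688, 520.4000244140625], [924.0, 508.8999938964844], [921.4000244140625, 2.5]] [  6.7 504.6  20.5  36.6  19.1 506.4  63.5]
cover top [530.0252 171.0937]
False
down t32.3 tcp_b [ 29.4  365.99] 16.6 F [-0.3  0.4  0.2]
[543.45008622 161.91915465  16.5945705 ]
w 0.3313066326534319 [542.90024198 161.85755973  15.97758246]
dF [ 1.58406996  0.35932091 -0.34571215]
w 0.47657830291707026 34.2
```

```bash
python3 - <<'E'
from h import *
S=cv2.imread('pics/g.png');T=cv2.imread('pics/gt.png');W=cv2.imread('pics/gw.png')
r=lambda i:cv2.resize(i,(400,300),interpolation=cv2.INTER_CUBIC)
cv2.imwrite('pics/g3.png',np.vstack([np.hstack([r(S[120:300,260:500]),r(T[150:330,180:420])]),np.hstack([r(W),r(cv2.imread('pics/c1.png'))])]))
E
```

```text
(no output)
```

View pics/g3.png

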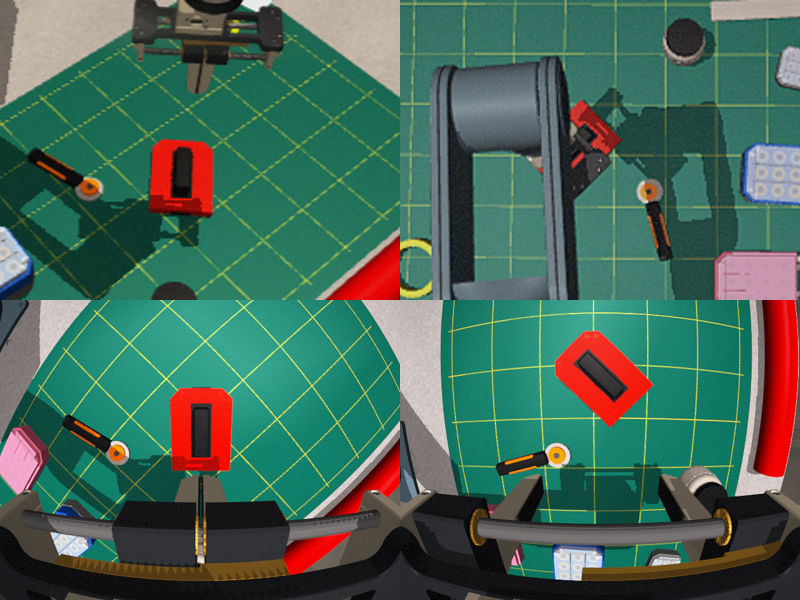

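The cover is still on the bench, looking undisturbed, and the fingers closed on nothing. I'll re-measure the cover in this view and compare it with where the TCP was.

```bash
python3 - <<'E'
from h import *
W=cam('wrist'); 
for z in (13,):
  for p in red(W,z): 
    if len(p)==6 and p[:,0].max()<700: print(pose(p))
S=cam('scene')
for p in red(S,13,False):
    if p[:,0].max()<720: print('scene',len(p))
# rib centroid at z=36, from wrist & scene
for d,f in ((W,True),(S,False)):
    hsv=cv2.cvtColor(d['img'],cv2.COLOR_BGR2HSV)
    m=(cv2.inRange(hsv,(0,150,60),(8,255,255))|cv2.inRange(hsv,(172,150,60),(180,255,255)))
    u,v=proj(d,[542,162,36],f); print('pred rib px',u,v)
    b=cv2.inRange(d['img'],(0,0,0),(60,60,60)); n,l,st,ce=cv2.connectedComponentsWithStats(b)
    for k in range(1,n):
        if st[k,4]>150 and np.hypot(*(ce[k]-(u,v)))<60: print(ce[k],st[k],onz(d,*ce[k],30,f))
print('tcp',robot.current_tcp_pos(),robot.current_eef_rot(),W['eye'],W['orientation'],robot.current_gripper_width())
print('tcp px',proj(W,robot.current_tcp_pos(),True))
E
```

```text
red 13 [[959.7000122070312, 252.3000030517578], [965.0999755859375, 237.89999389648438], [967.0, 95.30000305175781], [945.0, 71.9000015258789], [877.0999755859375, 95.5], [854.5999755859375, 118.5999984741211], [853.2000122070312, 140.1999969482422]] [ 15.3 142.6  32.2  71.8  32.2  21.7 154.6]
red 13 [[854.5999755859375, 472.3999938964844], [968.7000122070312, 422.29998779296875], [965.0, 379.70001220703125], [921.7999877929688, 291.0], [854.9000244140625, 224.60000610351562]] [124.6  42.8  98.6  94.3 247.8]
red 13 [[286.29998779296875, -77.0999984741211], [345.3999938964844, -76.80000305175781], [364.5, -90.80000305175781], [364.3999938964844, -200.89999389648438], [264.3999938964844, -103.30000305175781]] [ 59.1  23.6 110.1 139.7  34.2]
red 13 [[517.0999755859375, 234.5], [539.2999877929688, 234.5], [626.0, 149.6999969482422], [558.7999877929688, 78.69999694824219], [469.20001220703125, 166.5], [469.1000061035156, 186.5]] [ 22.2 121.3  97.8 125.5  20.   67.9]
(array([542.7742 , 162.37167], dtype=float32), np.float32(0.8007417), np.float32(138.34456))
red 13 [[868.7999877929688, 552
[... 574 characters left out ...]
8438]] [ 64.6  23.3 128.4  94.9 122.1  29.4]
scene 6
pred rib px 321.18145329844486 213.43849939612903
[321.24671815 207.74285714] [ 306  166   32   85 2590] [538.89157666 165.0911139   30.        ]
pred rib px 369.6249473086955 218.84938920216186
[368.85240964 223.90963855] [363 209  12  30 332] [550.1243291 152.38441    30.       ]
[372.11494253 254.18390805] [358 247  23  20 174] [624.95017113  94.04151946  30.        ]
tcp [542.27920708 161.77808889 198.73863184] [-3.13980468e+00 -1.51691557e-03  2.37083100e+00] [486.01483675 217.16065066 387.03240515] [2.85516961e+00 2.44124696e-03 8.00267518e-01] 0.007665830056020769
tcp px (np.float64(320.735476128101), np.float64(279.12897160118473))
```

The cover hasn't moved, and it was measured where the TCP closed, so the grip failed for some other reason, possibly rib height. I'll probe the rib top with the shut fingers, then close in stages while reading the width.

```bash
python3 - <<'E'
from h import *
c=np.array([542.9,162.1])
robot.move_linear([*c,50],speed=200)
print(robot.move_linear([*c,8],speed=30,f_stop=2)); print('probe',robot.current_tcp_pos(),robot.current_contact_force(),robot.current_t())
robot.move_linear([*c,50],speed=150)
W=cam('wrist','probe.png'); S=cam('scene','probes.png')
u,v=map(int,proj(W,[542.9,162.1,20],True)); a=W['img'][max(0,v-100):v+100,u-130:u+130]
u,v=map(int,proj(S,[542.9,162.1,20])); b=S['img'][v-30:v+30,u-39:u+39]
cv2.imwrite('pics/last.png',np.hstack([cv2.resize(a,(400,300),interpolation=cv2.INTER_CUBIC),cv2.resize(b,(400,300),interpolation=cv2.INTER_CUBIC)]))
E
```

```text
True
probe [542.68846902 162.06416948  13.20353988] [-1.16140492  0.4295246   4.48763968] 37.3083
```

View pics/last.png

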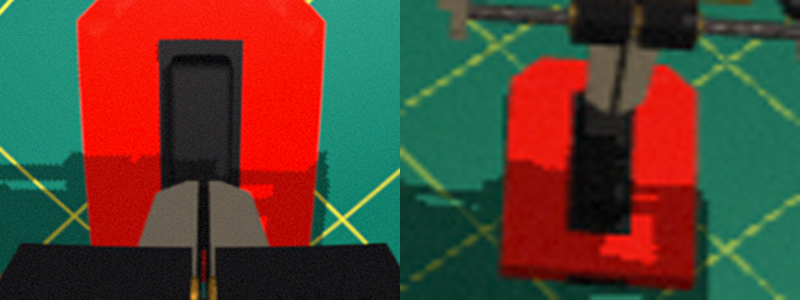

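The finger edge in this wrist view sits lower in the picture than a tip at the TCP would. With the shut probe touching at 13.2 (rib top is 36), this suggests the real tips end about 23 mm above the reported TCP. I'll test it with open fingers straddling the rib, lowering with a light force stop onto the cover's flat top, which is known to be 13 mm.

```bash
python3 - <<'E'
from h import *
c=np.array([542.8,162.1])
robot.move_gripper(0.6); print('w',robot.current_gripper_width())
r=robot.move_linear([*c,14],speed=80,f_stop=3); print(r,robot.current_tcp_pos()[2])
r=robot.move_linear([*c,-10],speed=25,f_stop=2); z=robot.current_tcp_pos()[2]; print('touch',r,z,robot.current_contact_force())
if z<5:
    robot.move_linear([*c,z+2.5],speed=30)
    robot.move_gripper(0.0); print('w mm',robot.current_gripper_width()*93)
print(robot.current_t())
E
```

```text
w 0.5947459575042287
False 13.817313300496666
touch True -9.768084023924505 [-0.69337707  0.02254782  4.18989062]
w mm 23.83558283009371
41.1833
```

Confirmed: the touch came at -9.8, so the tips really are 22.8 mm above the reported TCP, and the rib is now gripped (23.8 mm). Next I'll lift, carry, and lower the cover with a force stop. Home should be at TCP z ≈ 48.7, and a cover sitting on the panel rim would stop at ≈ 56.7.

```bash
python3 - <<'E'
from h import *
p=robot.current_tcp_pos(); print(p); f0=np.array(robot.current_contact_force())
robot.move_linear([p[0],p[1],40],speed=120); robot.sleep(.1); print('dF',robot.current_contact_force()-f0,'w',robot.current_gripper_width()*93)
robot.move_linear([p[0],p[1],150],speed=220)
o=[np.pi,0,np.pi/2-0.060]; t=np.array([496.4,-202.3])
robot.move_ptp([*t,150],o); print('w',robot.current_gripper_width()*93,robot.current_t())
robot.move_linear([*t,64],speed=120); robot.sleep(.2)
print(robot.current_tcp_pos(),robot.current_eef_rot())
r=robot.move_linear([*t,52],speed=12,f_stop=3); print('low',r,robot.current_tcp_pos(),robot.current_contact_force(),robot.current_ft_torque(),robot.current_t())
cam('wrist','pl.png');cam('scene','pls.png')
E
```

```text
[542.70205082 162.06325882  -7.36160618]
dF [ 0.90240558  0.16607212 -1.29997234] w 23.434813630065186
w 23.552301551407062 43.85
[ 496.97236315 -202.63705739   64.86130496] [3.14009596e+00 8.72007580e-04 1.51089941e+00]
low False [ 496.33935193 -202.30697405   52.10678115] [-1.03867079  0.50475774 -1.0763492 ] [-0.10975645  0.27256259 -0.00167928] 46.0667
```

At 52.1 there is still no contact, so the skirt is around the panel (a misaligned cover would have stopped at 56.7). I'll press while holding it.

```bash
python3 - <<'E'
from h import *
t=np.array([496.4,-202.3])
for z in (51,50,49,48,47):
    r=robot.move_linear([*t,z],speed=8,f_stop=14); print(z,r,robot.current_tcp_pos().round(2),np.round(robot.current_contact_force(),1),round(robot.current_t(),1))
    if r: break
print('w',robot.current_gripper_width()*93)
E
```

```text
51 False [ 496.67 -202.49   51.47] [-1.4  0.3  4.9] 46.4
50 False [ 496.95 -202.64   50.7 ] [-1.2  1.   6.6] 46.7
49 False [ 497.31 -202.7    49.57] [0.8 0.7 4.8] 47.0
48 False [ 497.38 -202.87   48.57] [1.4 0.1 5.3] 47.3
47 True [ 497.38 -202.87   48.58] [0.3 0.7 5. ] 47.5
w 23.77565678821625
```

It reached 48.6 with a firm stop, which matches home. I'll release, then press the rib near both ends with shut fingers. That both seats the catches and measures level (rib top expected at TCP ≈ 69.2).

```bash
python3 - <<'E'
from h import *
robot.move_gripper(0.6); robot.move_linear([496.4,-202.3,90],speed=100); robot.move_gripper(0.0)
for d in (28,-28,0):
    q=[496.4+.06*d,-202.3+d]
    robot.move_linear([*q,80],speed=120)
    r=robot.move_linear([*q,62],speed=20,f_stop=12); print(d,r,robot.current_tcp_pos()[2],np.round(robot.current_contact_force(),1)); robot.move_linear([*q,80],speed=120)
robot.move_linear([496.4,-202.3,150],speed=200)
o=BY+np.pi/2
r=[]
robot.move_ptp(bw(0,-78,230),[np.pi,0,o]); w=cam('wrist')
for p in red(w,69):
    if np.linalg.norm(p.mean(0)-[496,-202])<40: print('cover',wb(p.mean(0))); print(pose(p))
print(robot.current_t())
E
```

```text
28 True 69.18874856807605 [-0.4 -0.2  4.7]
-28 True 69.1881827676657 [-1.1  1.   5.7]
0 True 69.1966380308871 [-0.2 -0.3  4.9]
red 69 [[536.2000122070312, -135.60000610351562], [550.2000122070312, -152.1999969482422], [542.9000244140625, -273.8999938964844], [444.29998779296875, -268.70001220703125], [451.79998779296875, -145.3000030517578], [467.3999938964844, -131.10000610351562]] [ 21.7 121.9  98.8 123.6  21.1  69. ]
cover [ 3.18126055 17.73684471]
(array([ 497.7129 , -202.31958], dtype=float32), np.float32(-0.059519634), np.float32(138.18268))
54.7667
```

```bash
python3 - <<'E'
from h import *
print(np.round(robot.current_contact_force(),1)); robot.hand_in(); print(robot.current_t())
E
```

```text
[0.3 0.6 0.3]
the job is handed in; nothing more can be done
the job is handed in; nothing more can be done
```

I handed the job in at about 55 s: by my checks the blue case is home on the grey one and the red cover is pressed home on the blue case. The hand-in gives no verdict, so this rests on the checks below.

**What I did:** I nudged the blue case square with two-finger pushes from +x and then +y until it dropped level. I then gripped the cover by its rib, lowered it with a force stop, pressed it until the catches gave, and let go.

**Last checks:**
- **Height and level:** pressing the rib top at both ends and the middle stopped at the same height within 0.01 mm. That is TCP 69.19, against 69.2 predicted for home.
- **Alignment:** the cover measured at (497.7, -202.3) with yaw -0.0595. The blue case, before the cover went on, measured about (496.4, -202.3) with yaw -0.060.
- **Blue case on the grey one:** from the -y end the seam looked even. The case centre came out about 1.7 mm off my estimate of the base, which is about the measuring error. I did not measure this again after pressing.
- **Bystanders:** I did not re-measure the cup, ink jar, cutter or tape roll at the end. The moves were planned clear of them.

**What disagreed:**
- **Finger length:** the first grasp closed on nothing because the real fingertips end about 22.8 mm above the reported TCP. Probing the rib and the cover top confirmed it, and I corrected for it. The blue case pushes before that were made about 23 mm higher than intended, but they still worked.
- **Outlier corner:** one chamfer corner in one view of the blue case was a few mm off, so I did not use it.

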